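# Hold a glaze test tile in the slot of a colour reader

## Robot

A 6-joint arm with a two-finger parallel gripper is mounted at the origin on the work surface. World frame = base frame: x ahead of the robot, y to its left, z up, the work surface at z = 0. Lengths are in m, angles in degrees, forces in N, time in s.
With the tool pointing down it reaches from about 0.35 to 0.875 m from the base axis. Payload 4.2 kg.
Tool frame: the origin (TCP) lies midway between the tips of the shut fingers; the grasp point (between the pads) lies 19 mm behind it; z points along the fingers, y is the line along which they close (so a half turn about z gives the same grasp; the last joint's range is limited). The gripper opens to 87 mm and grips with 3 to 60 N. Pads are 19 mm wide; open, the fingers measure 117 mm over their backs; the gripper's body (75 mm by 190 mm) begins 51 mm behind the grasp point.
Start: joints at [-58.694, 22.042, 0.453, 0, -68.411, -14.817], TCP at [0.177, -0.599, 0.223] pointing down, gripper open.
Joint ranges: [-179.83, 179.83], [-69.29, 118.12], [-61.27, 80.66], [-181.25, 117.63], [-171.15, -9.14], [-177.46, 177.46]. Speed limits (degrees/s): [159.86, 159.86, 180, 180, 180, 180].

## Interface

Orientations are given as a 3x3 rotation matrix whose columns are the frame's x, y, z axes.
In Python, from station import * gives the robot as it stands. The module is installed in compiled form; this text tells all that it offers.
- The arm moves only by the tool servo_tool, never from a script. Its argument "deltas" is a list of rows, each an object of numbers: "tx", "ty", "tz": the shift along the tool's x, y, z in mm; "ax", "ay", "az": the turn, a rotation vector about the tool's x, y, z in rad; "claw": the finger opening in mm, from 0 to 87. In form: [{"tx": .., "ty": .., "tz": .., "ax": .., "ay": .., "az": .., "claw": ..}, ...]. A call has 1 to 12 rows; each row is the pose to reach, as a shift and turn from the pose commanded when the call began, along the tool's axes at that moment; what a row does not reach only later rows make up. A row lasts 1/12 s, in which the tool goes at most 41.7 mm and 7.16 degrees, less where a joint would pass 70% of its speed; a pose out of reach is approached as far as the arm can. A call with a gripper value outside its range is refused whole. The fingers move at their own pace and stop on an object; the grip force is fixed at half the most. Time passes only in rows, so rows that repeat a pose let the fingers close. It gives the time, the measured TCP pose, the force, the opening and the grip force at its end, in the units of the state.
- sense(): the state, without advancing time (a new reading comes with each control period).
- capture(name): name is "side" or "top"; returns the picture (420x560x3 uint8, blue, green, red); there is no depth.
- calibration(name): a dict with "fx", "fy", "cx", "cy" (pixels), "cam_to_world" (4x4, takes a point from camera to world coordinates). Camera axes: x right, y down, z forward; pixel columns grow to the right and rows downward; lengths in m; the calibration is good to about 2 mm. A picture is of the moment at which its call begins. calibration takes no time and is no camera call.
- finish_job(): hands the job in; it is judged then, once.
Trained networks look in the newest picture that a camera, given by its name, has taken for a name from the list of things; names that differ only in an ending like _2 or _b are one class to them, and where a whole thing is asked for, a point or a joint stands for the part that bears it (a point fixed in the world has none). Each returns a list of dicts, best first, with "confidence" (0 to 1); they miss things now and then, are a little off and sometimes report something else, mostly with a low value. They report only what shows in the picture. A call takes as long as a camera call. They do not tell look-alikes from the thing itself.
- recognise(label, camera): "xyz" ([x, y, z] in m, in the coordinates of the camera as it stood for that picture, good to about 4 mm: the middle of the surface that is visible of it).
- trace(label, camera): "mask" (420x560 bool, what is visible of it).
The state is a dict: "time_s": time; "joints": joint angles; "joint_velocities": joint speeds; "effort": joint torques, N m; "tcp_pos": TCP position; "ee_rot": TCP orientation; "wrist_force": force on the tool from outside, world axes, zero at the start; "moment": the same for the moment, N m; "gripper_width": opening from 0.0 (shut) to 1.0 (fully open); "gripper_force": force on a finger pad.
Only numpy, scipy, OpenCV 4.12 (cv2) and the standard library are available. Lean on these libraries where they do the work, as an engineer would, in place of code of your own. Each camera call takes 0.05 s, during which the arm holds its last target. There are 200 camera calls.

## Task

Take the tall glaze test tile out of the rack and lower it, glazed end down as it stands, through the uncovered slot in the top of the colour reader until its lower end is 50 mm below the top plate. Finish while holding it there: upright, still in the gripper, hanging free without being forced against the sides. Leave the short tiles, the jar and the roller where they are.

Things in the scene. Friction and masses are not known exactly. Their poses are not given: they have to be found in the camera images.
- tall_tile: the tall fired test tile: a plain flat terracotta bar 40 mm wide (its y), 8 mm thick (its x), 110 mm tall (z), about 0.09 kg; the lowest 45 mm are glazed blue on all three tiles. Both broad faces are alike. Origin at the centre of its lower end. It stands upright in one of the rack's three pockets (which one varies), its top 120 mm above the table, the upper 80 mm free of the rack
- short_tile_a: a short test tile, 40 x 8 x 75 mm, same axes and origin as the tall one, standing in another pocket of the rack; to be left alone
- short_tile_b: the other short test tile, as short_tile_a
- rack: plywood block 70 mm (x) by 240 mm (y) by 40 mm high, fixed; three pockets 30 mm deep in a row along its y at -75, 0 and +75 mm, each 10 x 42 mm, holding the tiles edge to edge in a row with their broad faces to the rack's x. Origin under its centre. It stands left or right of the robot's middle, the reader on the other side
- reader: colour reader: fixed white box 130 (x) by 240 (y) by 120 mm high, two window openings in its +x side. Its grey top plate, 14 mm thick, has two like slots 10 (x) by 42 mm (y): a tile has 2 mm in all to spare each way. The mouths are bevelled over the upper 6 mm, to 18 by 50 mm at the top. Below it is hollow, its floor 112 mm below the top: a tile let go falls in. Origin under its centre
- slot_left (a point): centre of the mouth of the slot at y = +55 mm of the reader, level with the top of the plate (120 mm above the table); axes those of the reader, z up
- slot_right (a point): the same for the slot at y = -55 mm of the reader
- cover: steel cover plate 34 x 66 x 6 mm (8 mm high with its screw heads) fixed on the top plate over one of the two slots, which one varies; origin at the centre of its underside. The slot it lies on is closed, the other is open
- jar: closed white jar, 56 mm across, 75 mm high, standing on the table in front of the robot; origin at the centre of its underside
- roller: short wooden clay roller, 42 mm thick, 140 mm long along its y, lying on the table at the far side; origin under its centre
Not all that is in view belongs to the job. Several things have the shape of the rack; the one meant has the colours described above.

How it is judged:
By the outcome, as a careful person would: the job done as asked, in the order asked, and still so for the second after the job is handed in, while the arm keeps its last pose, push and grip.
It also fails if it takes over 48 s, if anything falls off the work surface, if the arm or the gripper's body presses on something with over 40 N, if the wrist force passes 120 N, or if a joint passes its speed limit or range.

## Working session

There is one attempt and no reset: what is moved stays moved. The work goes in short steps, Python scripts to look and compute and a tool call to move; the robot and the scene stay as the last step left them, time stands still between calls to the robot, and variables do not carry over. Pictures are saved under pics/ and viewed, at most 10 in all, crops included, and the job is handed in when it is done.

Besides the shell and the picture viewer there is one more tool, called after "Request:" as name([rows], argument=value, ...), one row to a line, values as JSON. servo_tool: Moves the arm, as the interface text tells. Its arguments: {"type":"object","properties":{"deltas":{"type":"array","items":{"type":"object","properties":{"tx":{"type":"number"},"ty":{"type":"number"},"tz":{"type":"number"},"ax":{"type":"number"},"ay":{"type":"number"},"az":{"type":"number"},"claw":{"type":"number"}}}}},"required":["deltas"]}

```bash
mkdir -p pics; python3 - <<'E'
from station import *
import cv2,numpy as np
np.set_printoptions(precision=4,suppress=True)
s=sense();print(s['tcp_pos'],s['ee_rot'],s['time_s'],s['gripper_width'])
for c in('side','top'):
    im=capture(c);cv2.imwrite(f'pics/{c}0.png',im)
    k=calibration(c);print(c,k)
    T=np.array(k['cam_to_world'])
    for l in('tall_tile','rack','reader','cover','jar','roller'):
        for d in recognise(l,c)[:4]:
            print(l,round(d['confidence'],2),(T@np.r_[d['xyz'],1])[:3])
E
```

```text
[ 0.1773 -0.5987  0.2215] [[-0.9589 -0.2836 -0.0007]
 [-0.2836  0.9589  0.002 ]
 [ 0.      0.0021 -1.    ]] 0.0 0.9990045956857039
side {'fx': 466.41270823773914, 'fy': 466.41270823773914, 'cx': 270.6178650408667, 'cy': 212.60624315080975, 'cam_to_world': array([[-0.7079, -0.4146,  0.5718,  0.0875],
       [-0.7063,  0.4229, -0.5678,  0.5146],
       [-0.0064, -0.8058, -0.5922,  0.6458],
       [ 0.    ,  0.    ,  0.    ,  1.    ]])}
tall_tile 0.65 [0.5752 0.3011 0.0839]
rack 0.62 [0.582  0.2484 0.0371]
rack 0.56 [ 0.7711 -0.1896  0.0402]
reader 0.67 [ 0.5263 -0.1727  0.1003]
cover 0.79 [ 0.5616 -0.2835  0.1262]
jar 0.79 [0.3713 0.0121 0.0524]
roller 0.65 [0.7459 0.043  0.0366]
top {'fx': 442.08746288845987, 'fy': 442.08746288845987, 'cx': 280.3167451518607, 'cy': 210.7417219253855, 'cam_to_world': array([[-0.0044, -0.9967,  0.0811,  0.517 ],
       [-1.    ,  0.0037, -0.0083,  0.0104],
       [ 0.008 , -0.0811, -0.9967,  1.1536],
       [ 0.    ,  0.    ,  0.    ,  1.    ]])}
tall_tile 0.68 [0.579  0.2921 0.1052]
rack 0.81 [0.5987 0.2185 0.0416]
rack 0.8 [ 0.7868 -0.2128  0.0399]
rack 0.33 [0.5966 0.2144 0.0823]
reader 0.93 [ 0.5548 -0.2206  0.1166]
reader 0.38 [0.5953 0.2158 0.0811]
cover 0.93 [ 0.5575 -0.2946  0.124 ]
jar 0.9 [ 0.3799 -0.0077  0.0772]
roller 0.68 [0.7617 0.0279 0.0382]
roller 0.34 [0.5994 0.2179 0.0412]
```

View pics/side0.png

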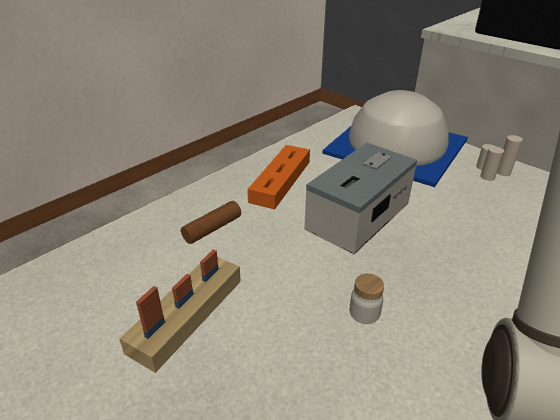

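View pics/top0.png

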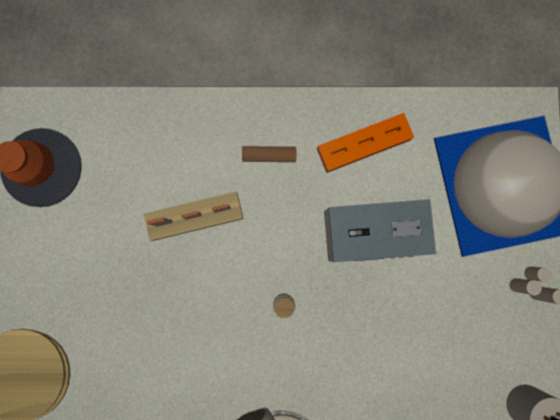

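The tall tile is in the plywood rack: side pixel (150,310), top pixel (160,222). Things it could be taken for:
- the short tiles, at side (182,290) and (209,265)
- the orange rack at (280,175), which is a look-alike and holds no tiles
- the terracotta pot at top (25,160)

The open slot is at side (350,182) and top (358,232). The cover is at top (406,229).

```bash
python3 - <<'E'
import cv2,numpy as np
s=cv2.imread('pics/side0.png');t=cv2.imread('pics/top0.png')
def c(im,x,y,w,h,k): return cv2.resize(im[y:y+h,x:x+w],None,fx=k,fy=k,interpolation=cv2.INTER_NEAREST)
a=np.hstack([c(s,110,240,140,135,2.85),c(s,300,140,140,135,2.85)])
b=np.hstack([c(t,138,185,112,60,3.56),c(t,323,197,112,60,3.56)])
w=min(a.shape[1],b.shape[1]);cv2.imwrite('pics/crop0.png',np.vstack([a[:,:w],b[:,:w]])[:600,:800])
E
```

```text
(no output)
```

View pics/crop0.png

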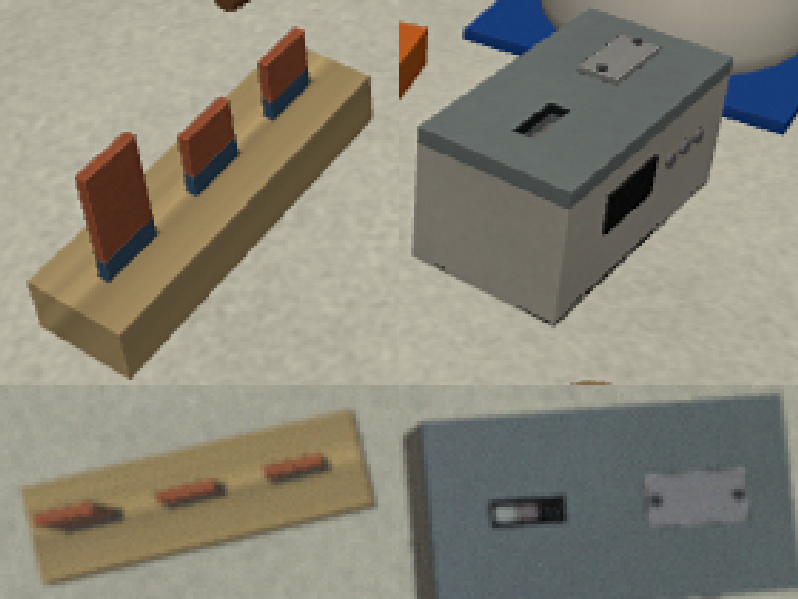

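The crop confirms it: the tall tile is the leftmost one (+y end) in the plywood rack. The open slot is the +y one of the reader, and the cover lies on the other. Next I fit the box poses from corners.

```bash
cat >h.py <<'E'
from station import *
import cv2,numpy as np
from scipy.optimize import least_squares
np.set_printoptions(precision=4,suppress=True)
def proj(c,P):
    k=calibration(c);T=np.linalg.inv(np.array(k['cam_to_world']))
    q=np.c_[P,np.ones(len(P))]@T.T
    return np.c_[k['fx']*q[:,0]/q[:,2]+k['cx'],k['fy']*q[:,1]/q[:,2]+k['cy']]
def onplane(c,uv,z):
    k=calibration(c);T=np.array(k['cam_to_world'])
    d=T[:3,:3]@[(uv[0]-k['cx'])/k['fx'],(uv[1]-k['cy'])/k['fy'],1]
    return T[:3,3]+d*(z-T[2,3])/d[2]
def rot(y): return np.array([[np.cos(y),-np.sin(y)],[np.sin(y),np.cos(y)]])
def corners(p,sx,sy,z):
    # +y first: far-left, far-right, near-right, near-left (world view)
    L=np.array([[sx,sy],[sx,-sy],[-sx,-sy],[-sx,sy]])/2
    return np.c_[L@rot(p[2]).T+p[:2],np.full(4,z)]
E
python3 - <<'E'
from h import *
ims={c:cv2.cvtColor(cv2.imread(f'pics/{c}0.png'),cv2.COLOR_BGR2GRAY) for c in('side','top')}
n=np.nan
obs={'rack':(.07,.24,.04,[.58,.22,.2],{'side':[(119.8,339.6),(n,n),(240.5,267),(152.8,357.9)],'top':[(144.5,213.9),(236.9,192),(243,219),(150.4,240.6)]}),
'reader':(.13,.24,.12,[.55,-.22,.05],{'side':[(306.7,184.9),(367,143.5),(417.2,161),(359.6,208)],'top':[(328.9,207.7),(429.7,199.8),(435,255),(331,262)]})}
for nme,(sx,sy,z,p0,o) in obs.items():
    ref={}
    for c in o:
        a=np.array(o[c],np.float32);m=~np.isnan(a[:,0])
        b=a.copy();b[m]=cv2.cornerSubPix(ims[c],a[m].reshape(-1,1,2).copy(),(4,4),(-1,-1),(3,50,.01)).reshape(-1,2)
        bad=np.linalg.norm(b-a,axis=1)>3;b[bad]=a[bad]
        ref[c]=b
    def res(p,cs):
        r=np.concatenate([(proj(c,corners(p,sx,sy,z))-ref[c]).ravel() for c in cs]);return r[~np.isnan(r)]
    for cs in (['side'],['top'],['side','top']):
        f=least_squares(res,p0,args=(cs,),loss='soft_l1')
        print(nme,cs,f.x,np.degrees(f.x[2]),'rms',np.sqrt(np.mean(res(f.x,cs)**2)))
        off=[0,.075] if nme=='rack' else [0,.055]
        print('  target',f.x[:2]+rot(f.x[2])@off)
    print(res(f.x,['side','top']).reshape(-1,2))
print('slot by eye',onplane('top',(359.2,232.4),.12),onplane('side',(300+(542-399)/2.85,140+119/2.85),.12))
# tile top corners via red mask
for c in ims:
    im=cv2.imread(f'pics/{c}0.png').astype(int);B,G,R=im[...,0],im[...,1],im[...,2]
    m=((R-B>40)&(R-G>40)).astype(np.uint8)
    _,l,st,ce=cv2.connectedComponentsWithStats(m)
    print(c,[(st[i].tolist(),ce[i].round(1)) for i in range(1,len(st)) if st[i][4]>15])
E
```

```text
rack ['side'] [0.5997 0.2218 0.2345] 13.43362395418029 rms 0.11232082273557516
  target [0.5823 0.2947]
rack ['top'] [0.5952 0.2199 0.232 ] 13.291355494228657 rms 0.470682767611347
  target [0.578  0.2929]
rack ['side', 'top'] [0.5975 0.2213 0.2271] 13.013308625220327 rms 0.8137416658462315
  target [0.5806 0.2943]
[[ 0.7848  0.1329]
 [ 1.2979  0.5108]
 [ 0.4804  0.6848]
 [ 0.6572 -0.8278]
 [-0.5623 -0.5617]
 [-0.8669 -0.8322]
 [-0.9554 -1.3733]]
reader ['side'] [ 0.5568 -0.235   0.0677] 3.8811011439789342 rms 0.6579086869631868
  target [ 0.5531 -0.1801]
reader ['top'] [ 0.5548 -0.2354  0.0738] 4.229878332090051 rms 0.8178424411448079
  target [ 0.5508 -0.1806]
reader ['side', 'top'] [ 0.5558 -0.2348  0.0691] 3.961835158974142 rms 0.7800502896119877
  target [ 0.552  -0.1799]
[[ 0.2198  0.5563]
 [-0.0617  0.5953]
 [ 1.2314 -1.3173]
 [ 0.198   0.2949]
 [-0.6484 -0.8624]
 [-0.1049 -0.3282]
 [-0.9639  0.2872]
 [ 1.6972 -0.6833]]
slot by eye [ 0.5496 -0.1826  0.12  ] [ 0.5535 -0.1828  0.12  ]
side [([248, 145, 62, 64, 2179], array([278.2, 176.5])), ([200, 249, 17, 26, 116], array([206.7, 260.7])), ([172, 274, 18, 28, 123], array([179.1, 285.4])), ([136, 286, 21, 46, 188], array([144.1, 305. ]))]
top [([318, 113, 96, 58, 2630], array([365.2, 141.6])), ([0, 140, 43, 45, 1447], array([ 20. , 160.3])), ([212, 204, 16, 6, 42], array([219.8, 206.8])), ([182, 212, 16, 6, 45], array([189.6, 214.1])), ([147, 218, 17, 6, 48], array([155.2, 220.5]))]
```

```bash
cat >>h.py <<'E'
from scipy.spatial.transform import Rotation as Ro
def goto(x,y,z,yaw):
    "deltas to put TCP at x,y,z with tool y at world angle yaw (deg), pointing down"
    s=sense();R=np.array(s['ee_rot']);p=np.array(s['tcp_pos'])
    a=np.radians(yaw);Y=np.array([np.cos(a),np.sin(a),0]);Z=np.array([0,0,-1.]);X=np.cross(Y,Z)
    print('t=%.2f'%s['time_s'],'tcp',p,'yaw',np.degrees(np.arctan2(R[1,1],R[0,1])),'zaxis',R[:,2],'F',np.array(s['wrist_force']),'grip',s['gripper_force'],s['gripper_width']*87)
    print('d mm',R.T@(np.array([x,y,z])-p)*1e3,'rad',Ro.from_matrix(R.T@np.c_[X,Y,Z]).as_rotvec())
E
python3 -c "
from h import *
goto(.580,.294,.215,193.3)"
```

```text
t=0.70 tcp [ 0.1774 -0.5993  0.2226] yaw 106.49021902422093 zaxis [ 0. -0. -1.] F [-0.0488  0.3365  0.2385] grip 0.0 87.0309830777958
d mm [-639.57    742.2412    7.5753] rad [-0.     -0.     -1.5151]
```

Request:
servo_tool([
  {"tx": -26, "ty": 30, "az": -0.06},
  {"tx": -52, "ty": 60, "az": -0.12},
  {"tx": -78, "ty": 90, "az": -0.18},
  {"tx": -104, "ty": 120, "az": -0.24},
  {"tx": -130, "ty": 150, "az": -0.3},
  {"tx": -156, "ty": 180, "az": -0.36},
  {"tx": -182, "ty": 210, "az": -0.42},
  {"tx": -208, "ty": 240, "az": -0.48},
  {"tx": -234, "ty": 270, "az": -0.54},
  {"tx": -260, "ty": 300, "az": -0.6},
  {"tx": -286, "ty": 330, "az": -0.66},
  {"tx": -312, "ty": 360, "az": -0.72},
])

```text
schema error: expected keys tx, ty, tz, ax, ay, az, claw
```

```bash
python3 -c "
from h import *
goto(.580,.294,.215,193.3)"
```

```text
t=0.70 tcp [ 0.1774 -0.5993  0.2226] yaw 106.49021902422093 zaxis [ 0. -0. -1.] F [-0.0488  0.3365  0.2385] grip 0.0 87.0309830777958
d mm [-639.57    742.2412    7.5753] rad [-0.     -0.     -1.5151]
```

All keys are required, so I'm sending the same move in full form.

Request:
servo_tool([
  {"tx": -26, "ty": 30, "tz": 0, "ax": 0, "ay": 0, "az": -0.06, "claw": 87},
  {"tx": -52, "ty": 60, "tz": 0, "ax": 0, "ay": 0, "az": -0.12, "claw": 87},
  {"tx": -78, "ty": 90, "tz": 0, "ax": 0, "ay": 0, "az": -0.18, "claw": 87},
  {"tx": -104, "ty": 120, "tz": 0, "ax": 0, "ay": 0, "az": -0.24, "claw": 87},
  {"tx": -130, "ty": 150, "tz": 0, "ax": 0, "ay": 0, "az": -0.3, "claw": 87},
  {"tx": -156, "ty": 180, "tz": 0, "ax": 0, "ay": 0, "az": -0.36, "claw": 87},
  {"tx": -182, "ty": 210, "tz": 0, "ax": 0, "ay": 0, "az": -0.42, "claw": 87},
  {"tx": -208, "ty": 240, "tz": 0, "ax": 0, "ay": 0, "az": -0.48, "claw": 87},
  {"tx": -234, "ty": 270, "tz": 0, "ax": 0, "ay": 0, "az": -0.54, "claw": 87},
  {"tx": -260, "ty": 300, "tz": 0, "ax": 0, "ay": 0, "az": -0.6, "claw": 87},
  {"tx": -286, "ty": 330, "tz": 0, "ax": 0, "ay": 0, "az": -0.66, "claw": 87},
  {"tx": -312, "ty": 360, "tz": 0, "ax": 0, "ay": 0, "az": -0.72, "claw": 87},
])

```text
time_s: 1.7
tcp_pos: [0.3748, -0.1637, 0.2231]
ee_rot: [[-0.531, -0.847, 0.002], [-0.847, 0.531, -0.0], [-0.001, -0.001, -1.0]]
wrist_force: [0.5, -1.2, -0.4]
gripper_width: 1.003
gripper_force: 0.0
```

```bash
python3 -c "
from h import *
goto(.580,.294,.215,193.3)"
```

```text
t=1.70 tcp [ 0.3748 -0.1637  0.2231] yaw 147.91954015044425 zaxis [ 0.0015 -0.0001 -1.    ] F [ 0.5019 -1.1852 -0.43  ] grip 0.0 87.25912421631035
d mm [-496.7823   69.1984    8.366 ] rad [-0.0016  0.0001 -0.792 ]
```

Request:
servo_tool([
  {"tx": -41, "ty": 6, "tz": 0, "ax": 0, "ay": 0, "az": -0.07, "claw": 87},
  {"tx": -82, "ty": 12, "tz": 0, "ax": 0, "ay": 0, "az": -0.14, "claw": 87},
  {"tx": -123, "ty": 17, "tz": 0, "ax": 0, "ay": 0, "az": -0.21, "claw": 87},
  {"tx": -164, "ty": 23, "tz": 0, "ax": 0, "ay": 0, "az": -0.28, "claw": 87},
  {"tx": -205, "ty": 29, "tz": 0, "ax": 0, "ay": 0, "az": -0.35, "claw": 87},
  {"tx": -246, "ty": 34, "tz": 0, "ax": 0, "ay": 0, "az": -0.42, "claw": 87},
  {"tx": -287, "ty": 40, "tz": 0, "ax": 0, "ay": 0, "az": -0.49, "claw": 87},
  {"tx": -328, "ty": 46, "tz": 0, "ax": 0, "ay": 0, "az": -0.56, "claw": 87},
  {"tx": -369, "ty": 52, "tz": 0, "ax": 0, "ay": 0, "az": -0.63, "claw": 87},
  {"tx": -410, "ty": 57, "tz": 0, "ax": 0, "ay": 0, "az": -0.7, "claw": 87},
  {"tx": -451, "ty": 63, "tz": 0, "ax": 0, "ay": 0, "az": -0.77, "claw": 87},
  {"tx": -485, "ty": 68, "tz": 0, "ax": 0, "ay": 0, "az": -0.79, "claw": 87},
])

```text
time_s: 2.7
tcp_pos: [0.5766, 0.2836, 0.2224]
ee_rot: [[0.229, -0.973, 0.001], [-0.973, -0.229, 0.0], [-0.0, -0.001, -1.0]]
wrist_force: [1.1, -0.1, -0.5]
gripper_width: 1.0
gripper_force: 0.0
```

```bash
python3 -c "
from h import *
cv2.imwrite('pics/side1.png',capture('side'));capture('top')
goto(.580,.294,.078,193.3)"
```

```text
t=2.80 tcp [0.5771 0.2853 0.2208] yaw -166.76838775887543 zaxis [ 0.     -0.0001 -1.    ] F [-0.5369 -0.8764 -0.3954] grip 0.0 87.00898966820533
d mm [ -7.8363  -4.8494 142.7549] rad [ 0.     -0.0001 -0.0012]
```

Request:
servo_tool([
  {"tx": -8, "ty": -5, "tz": 20, "ax": 0, "ay": 0, "az": 0, "claw": 60},
  {"tx": -8, "ty": -5, "tz": 40, "ax": 0, "ay": 0, "az": 0, "claw": 50},
  {"tx": -8, "ty": -5, "tz": 60, "ax": 0, "ay": 0, "az": 0, "claw": 50},
  {"tx": -8, "ty": -5, "tz": 80, "ax": 0, "ay": 0, "az": 0, "claw": 50},
  {"tx": -8, "ty": -5, "tz": 90, "ax": 0, "ay": 0, "az": 0, "claw": 50},
  {"tx": -8, "ty": -5, "tz": 90, "ax": 0, "ay": 0, "az": 0, "claw": 50},
])

```text
time_s: 3.3
tcp_pos: [0.5773, 0.2883, 0.1298]
ee_rot: [[0.224, -0.975, -0.005], [-0.975, -0.224, -0.003], [0.002, 0.005, -1.0]]
wrist_force: [-1.2, -0.3, -0.2]
gripper_width: 0.638
gripper_force: 0.0
```

```bash
python3 - <<'E'
from h import *
a=capture('side');b=capture('top')
goto(.580,.294,.078,193.3)
c=lambda im,x,y,w,h,k: cv2.resize(im[y:y+h,x:x+w],None,fx=k,fy=k,interpolation=cv2.INTER_NEAREST)
cv2.imwrite('pics/c1.png',np.hstack([c(a,90,220,130,140,3),c(b,100,160,130,140,3)]))
E
```

```text
t=3.40 tcp [0.5792 0.2896 0.1333] yaw -166.9954488544615 zaxis [ 0.0008 -0.0001 -1.    ] F [-0.0003  0.432   0.6664] grip 0.0 52.167350524415355
d mm [-4.0953 -1.6946 55.2617] rad [-0.0008 -0.0003 -0.0052]
```

View pics/c1.png

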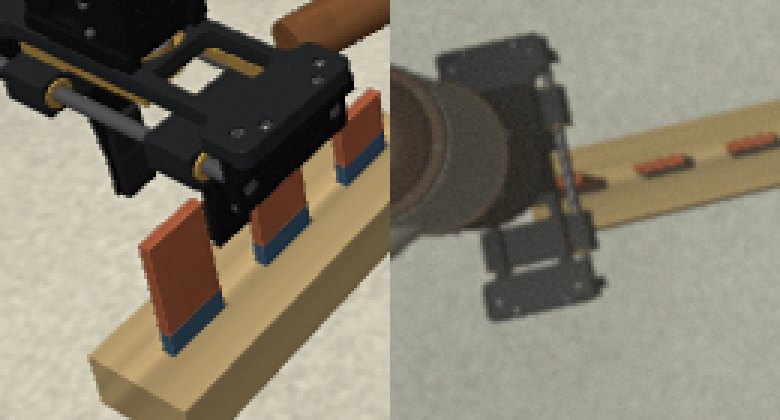

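The fingers (tips at crop 130,190 and 225,240) straddle the tile top at (170,222). I'll go down the rest of the way.

Request:
servo_tool([
  {"tx": -3, "ty": -1, "tz": 20, "ax": 0, "ay": 0, "az": 0, "claw": 40},
  {"tx": -3, "ty": -1, "tz": 40, "ax": 0, "ay": 0, "az": 0, "claw": 30},
  {"tx": -3, "ty": -1, "tz": 54, "ax": 0, "ay": 0, "az": 0, "claw": 24},
  {"tx": -3, "ty": -1, "tz": 54, "ax": 0, "ay": 0, "az": 0, "claw": 24},
  {"tx": -3, "ty": -1, "tz": 54, "ax": 0, "ay": 0, "az": 0, "claw": 24},
  {"tx": -3, "ty": -1, "tz": 54, "ax": 0, "ay": 0, "az": 0, "claw": 24},
])

```text
time_s: 3.9
tcp_pos: [0.5804, 0.2937, 0.0808]
ee_rot: [[0.225, -0.974, 0.003], [-0.974, -0.225, 0.002], [-0.001, -0.004, -1.0]]
wrist_force: [0.2, -0.2, 0.3]
gripper_width: 0.29
gripper_force: 0.0
```

```bash
python3 - <<'E'
from h import *
a=capture('side');b=capture('top')
for i in range(3):
    capture('top');goto(.580,.294,.078,193.3)
c=lambda im,x,y,w,h,k: cv2.resize(im[y:y+h,x:x+w],None,fx=k,fy=k,interpolation=cv2.INTER_NEAREST)
cv2.imwrite('pics/c2.png',c(a,100,250,100,100,5))
E
```

```text
t=4.05 tcp [0.58   0.2935 0.0803] yaw -166.98364264777248 zaxis [ 0.0026  0.0018 -1.    ] F [ 0.3548 -0.2857  0.2364] grip 0.0 24.667155305191866
d mm [-0.428  -0.1283  2.3471] rad [-0.0029  0.0012 -0.0049]
t=4.10 tcp [0.5798 0.2934 0.08  ] yaw -166.98922940139104 zaxis [ 0.002   0.0015 -1.    ] F [ 0.688   0.0484 -0.1654] grip 0.0 24.163011418553218
d mm [-0.4961 -0.3609  2.0175] rad [-0.0023  0.001  -0.005 ]
t=4.15 tcp [0.5796 0.2933 0.0797] yaw -166.9930953554744 zaxis [ 0.0015  0.0012 -1.    ] F [ 0.7272  0.5016 -0.2089] grip 0.0 24.11356529276991
d mm [-0.582  -0.5747  1.6841] rad [-0.0017  0.0008 -0.0051]
```

View pics/c2.png

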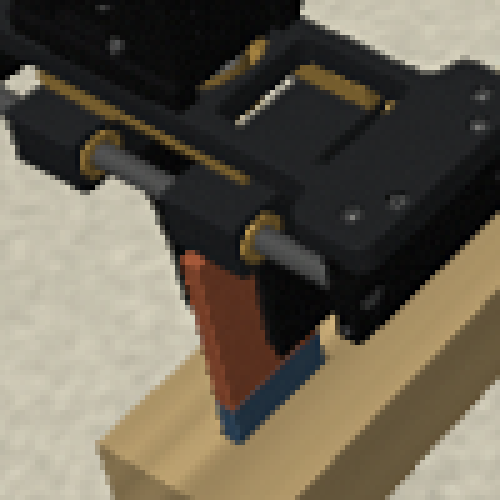

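The tile (crop 190–320, 250–440) stands between the fingers, so I'm closing.

Request:
servo_tool([
  {"tx": 0, "ty": 0, "tz": 0, "ax": 0, "ay": 0, "az": -0.005, "claw": 16},
  {"tx": 0, "ty": 0, "tz": 0, "ax": 0, "ay": 0, "az": -0.005, "claw": 12},
  {"tx": 0, "ty": 0, "tz": 0, "ax": 0, "ay": 0, "az": -0.005, "claw": 10},
  {"tx": 0, "ty": 0, "tz": 0, "ax": 0, "ay": 0, "az": -0.005, "claw": 8},
  {"tx": 0, "ty": 0, "tz": 0, "ax": 0, "ay": 0, "az": -0.005, "claw": 5},
  {"tx": 0, "ty": 0, "tz": 0, "ax": 0, "ay": 0, "az": -0.005, "claw": 3},
  {"tx": 0, "ty": 0, "tz": 0, "ax": 0, "ay": 0, "az": -0.005, "claw": 3},
  {"tx": 0, "ty": 0, "tz": 0, "ax": 0, "ay": 0, "az": -0.005, "claw": 3},
])

```text
time_s: 4.82
tcp_pos: [0.5805, 0.2936, 0.0788]
ee_rot: [[0.23, -0.973, 0.003], [-0.973, -0.23, 0.002], [-0.001, -0.003, -1.0]]
wrist_force: [5.9, 2.3, -3.4]
gripper_width: 0.091
gripper_force: 30.0
```

```bash
python3 - <<'E'
from h import *
for i in range(3):
    capture('top');goto(.580,.294,.078,193.3)
print(sense()['moment'])
E
```

```text
t=4.87 tcp [0.5805 0.2937 0.0788] yaw -166.6863825408559 zaxis [ 0.0029  0.0016 -1.    ] F [ 5.0935  1.7864 -2.5234] grip 29.997631316946354 7.541605890018174
d mm [-0.429   0.3924  0.8302] rad [-0.0032  0.0009  0.0002]
t=4.92 tcp [0.5805 0.2937 0.0789] yaw -166.68884968661163 zaxis [ 0.003   0.0017 -1.    ] F [ 4.7843  0.2052 -2.6065] grip 29.99760547754704 7.999765251609948
d mm [-0.439   0.4347  0.865 ] rad [-0.0033  0.001   0.0002]
t=4.97 tcp [0.5805 0.2937 0.0789] yaw -166.687363843019 zaxis [ 0.003   0.0017 -1.    ] F [ 5.8637  1.0089 -3.1918] grip 29.997483580664266 7.756755470795737
d mm [-0.4275  0.4173  0.8513] rad [-0.0033  0.001   0.0002]
[ 0.3028 -1.7296  0.0125]
```

Request:
servo_tool([
  {"tx": 0, "ty": 0, "tz": -8, "ax": 0, "ay": 0, "az": 0, "claw": 3},
  {"tx": 0, "ty": 0, "tz": -18, "ax": 0, "ay": 0, "az": 0, "claw": 3},
  {"tx": 0, "ty": 0, "tz": -30, "ax": 0, "ay": 0, "az": 0, "claw": 3},
  {"tx": 0, "ty": 0, "tz": -42, "ax": 0, "ay": 0, "az": 0, "claw": 3},
  {"tx": 0, "ty": 0, "tz": -60, "ax": 0, "ay": 0, "az": 0, "claw": 3},
  {"tx": 0, "ty": 0, "tz": -80, "ax": 0, "ay": 0, "az": 0, "claw": 3},
  {"tx": 0, "ty": 0, "tz": -100, "ax": 0, "ay": 0, "az": 0, "claw": 3},
  {"tx": 0, "ty": 0, "tz": -120, "ax": 0, "ay": 0, "az": 0, "claw": 3},
  {"tx": 0, "ty": 0, "tz": -140, "ax": 0, "ay": 0, "az": 0, "claw": 3},
  {"tx": 0, "ty": 0, "tz": -155, "ax": 0, "ay": 0, "az": 0, "claw": 3},
  {"tx": 0, "ty": 0, "tz": -165, "ax": 0, "ay": 0, "az": 0, "claw": 3},
  {"tx": 0, "ty": 0, "tz": -165, "ax": 0, "ay": 0, "az": 0, "claw": 3},
])

```text
time_s: 5.97
tcp_pos: [0.5791, 0.2931, 0.2461]
ee_rot: [[0.23, -0.973, 0.002], [-0.973, -0.23, 0.002], [-0.001, -0.002, -1.0]]
wrist_force: [0.6, 0.9, -0.8]
gripper_width: 0.089
gripper_force: 30.0
```

```bash
python3 - <<'E'
from h import *
a=capture('side');capture('top')
goto(.5518,-.1815,.243,184)
c=lambda im,x,y,w,h,k: cv2.resize(im[y:y+h,x:x+w],None,fx=k,fy=k,interpolation=cv2.INTER_NEAREST)
cv2.imwrite('pics/c3.png',c(a,60,130,190,190,3))
E
```

```text
t=6.07 tcp [0.5782 0.2927 0.2428] yaw -166.72239635635617 zaxis [-0.0023 -0.0006 -1.    ] F [ 0.0709  0.3093 -1.6856] grip 29.999011585023254 7.822181271583832
d mm [455.4512 134.5716   0.1261] rad [ 0.0023 -0.0002  0.1619]
```

View pics/c3.png

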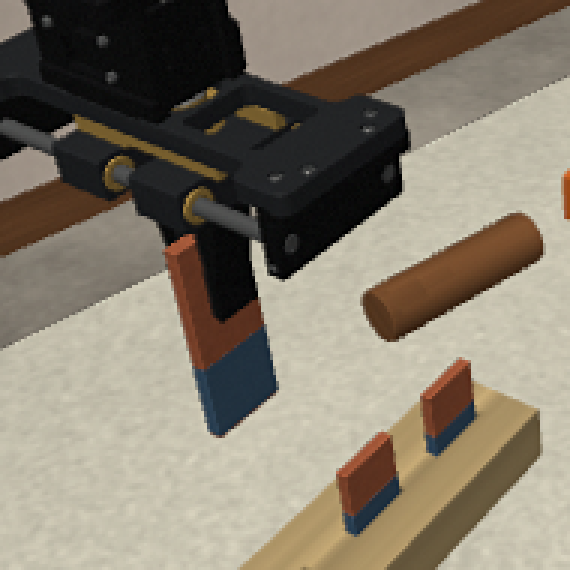

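The tile hangs upright in the gripper (crop 170–275, 240–435), clear of the rack. The short tiles are undisturbed, so I'm carrying it to the reader.

Request:
servo_tool([
  {"tx": 25, "ty": 8, "tz": 0, "ax": 0, "ay": 0, "az": 0.01, "claw": 3},
  {"tx": 65, "ty": 19, "tz": 0, "ax": 0, "ay": 0, "az": 0.02, "claw": 3},
  {"tx": 105, "ty": 31, "tz": 0, "ax": 0, "ay": 0, "az": 0.04, "claw": 3},
  {"tx": 145, "ty": 43, "tz": 0, "ax": 0, "ay": 0, "az": 0.06, "claw": 3},
  {"tx": 185, "ty": 55, "tz": 0, "ax": 0, "ay": 0, "az": 0.08, "claw": 3},
  {"tx": 225, "ty": 67, "tz": 0, "ax": 0, "ay": 0, "az": 0.1, "claw": 3},
  {"tx": 265, "ty": 78, "tz": 0, "ax": 0, "ay": 0, "az": 0.12, "claw": 3},
  {"tx": 305, "ty": 90, "tz": 0, "ax": 0, "ay": 0, "az": 0.13, "claw": 3},
  {"tx": 345, "ty": 102, "tz": 0, "ax": 0, "ay": 0, "az": 0.14, "claw": 3},
  {"tx": 385, "ty": 114, "tz": 0, "ax": 0, "ay": 0, "az": 0.15, "claw": 3},
  {"tx": 420, "ty": 124, "tz": 0, "ax": 0, "ay": 0, "az": 0.16, "claw": 3},
  {"tx": 450, "ty": 133, "tz": 0, "ax": 0, "ay": 0, "az": 0.162, "claw": 3},
])

```text
time_s: 7.07
tcp_pos: [0.5514, -0.1778, 0.2417]
ee_rot: [[0.068, -0.998, -0.004], [-0.998, -0.068, 0.001], [-0.001, 0.004, -1.0]]
wrist_force: [0.7, 0.4, -0.6]
gripper_width: 0.09
gripper_force: 30.0
```

```bash
python3 - <<'E'
from h import *
for i in range(4): capture('top')
goto(.5518,-.1815,.215,184)
E
```

```text
t=7.27 tcp [ 0.552  -0.1761  0.2417] yaw -176.11828803571998 zaxis [-0.0038  0.0009 -1.    ] F [-0.2688 -1.1005 -0.9455] grip 29.999545763712376 8.25756328942733
d mm [ 5.3729  0.4197 26.7223] rad [ 0.0037  0.0012 -0.0021]
```

Request:
servo_tool([
  {"tx": 5, "ty": 0, "tz": 20, "ax": 0.003, "ay": 0, "az": -0.002, "claw": 3},
  {"tx": 5, "ty": 0, "tz": 38, "ax": 0.003, "ay": 0, "az": -0.002, "claw": 3},
  {"tx": 5, "ty": 0, "tz": 40, "ax": 0.003, "ay": 0, "az": -0.002, "claw": 3},
  {"tx": 5, "ty": 0, "tz": 40, "ax": 0.003, "ay": 0, "az": -0.002, "claw": 3},
  {"tx": 5, "ty": 0, "tz": 40, "ax": 0.003, "ay": 0, "az": -0.002, "claw": 3},
])

```text
time_s: 7.68
tcp_pos: [0.554, -0.1797, 0.2041]
ee_rot: [[0.074, -0.997, 0.003], [-0.997, -0.074, -0.0], [0.001, -0.003, -1.0]]
wrist_force: [0.6, 1.5, -0.9]
gripper_width: 0.089
gripper_force: 30.0
```

```bash
python3 - <<'E'
from h import *
for i in range(2): capture('top')
a=capture('side');goto(.5518,-.1815,.200,184);cv2.imwrite('pics/side4.png',a)
c=lambda im,x,y,w,h,k: cv2.resize(im[y:y+h,x:x+w],None,fx=k,fy=k,interpolation=cv2.INTER_CUBIC)
s0=cv2.imread('pics/side0.png')
cv2.imwrite('pics/c4.png',np.hstack([c(a,310,110,80,110,5),c(s0,310,110,80,110,5)]))
# predicted slot mouth/tile outline
for nm,p,sx,sy,z in (('throat10x42 z.114',[.5518,-.1815,.07],.01,.042,.114),('mouth z.12',[.5518,-.1815,.07],.018,.05,.12)):
    print(nm,(proj('side',corners(p,sx,sy,z))-[310,110])*5)
p=sense()['tcp_pos'];print('tile end pred',(proj('side',corners([p[0],p[1],.07],.008,.04,p[2]-.0688))-[310,110])*5)
E
```

```text
t=7.83 tcp [ 0.5543 -0.1801  0.2048] yaw -175.81901588005053 zaxis [ 0.0052 -0.0001 -1.    ] F [ 0.7376  0.294  -0.2946] grip 29.999294676817954 8.04012839834163
d mm [1.1893 2.6074 4.7924] rad [-0.0052 -0.0005  0.0032]
throat10x42 z.114 [[162.6118 390.37  ]
 [218.1158 348.9626]
 [238.2269 357.1645]
 [182.9495 399.0184]]
mouth z.12 [[150.2766 378.8021]
 [216.6635 329.9106]
 [252.9691 344.5376]
 [187.0722 394.3855]]
tile end pred [[163.672  344.1405]
 [217.2382 305.3063]
 [233.5293 311.7614]
 [180.1399 350.9344]]
```

View pics/c4.png

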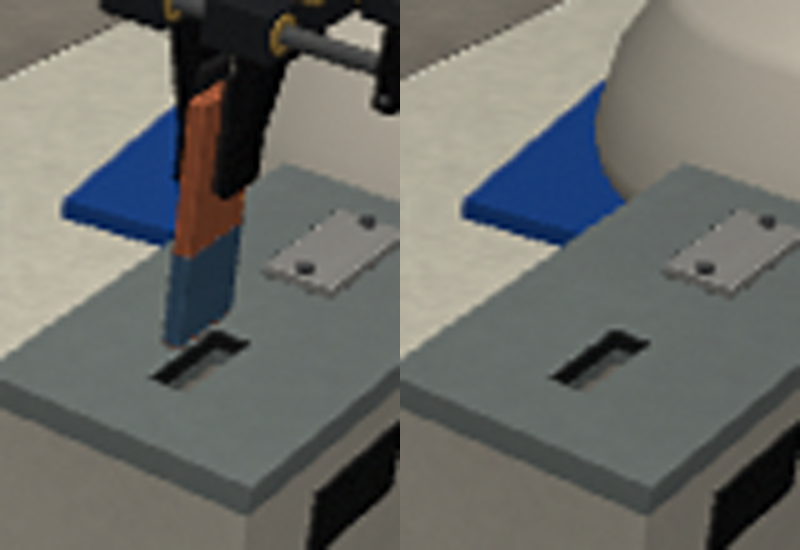

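The tile's lower end (crop 163–235, 310–348) hangs about 16 mm above the open slot mouth (150–250, 330–393). Both match my predicted outlines to within a pixel. I'll refine with a mask fit and check how steady the pose is.

```bash
cat >>h.py <<'E'
def softpoly(pts,shape,off,S=8):
    m=np.zeros((shape[0]*S,shape[1]*S),np.uint8)
    h=cv2.convexHull(((pts-off+.5)*S).astype(np.float32)).reshape(-1,2)
    cv2.fillConvexPoly(m,np.round(h*16).astype(np.int32),255,shift=4)
    return cv2.resize(m,(shape[1],shape[0]),interpolation=cv2.INTER_AREA)/255.
def tilefit(im,p,yaw,glaze=.045,top=None):
    "shift (x,y) of tile end from p (x,y,z) from the blue part, side camera"
    from scipy.optimize import minimize
    x0,y0,w,h=325,140,50,60
    c=im[y0:y0+h,x0:x0+w].astype(float)
    # soft blueness: b-r, tile ~ +40, plate ~ +10
    s=c[...,0]-c[...,2]
    lo=15.;hi=np.percentile(s,97)
    s=np.clip((s-lo)/(hi-lo),0,1)
    zt=top if top else p[2]+glaze
    uv=proj('side',np.array([p]))[0]-[x0,y0]
    W=np.zeros_like(s);W[max(0,int(uv[1])-20):int(uv[1])+14,max(0,int(uv[0])-11):int(uv[0])+12]=1
    def cost(d):
        q=[p[0]+d[0],p[1]+d[1],yaw]
        P=np.r_[corners(q,.008,.04,p[2]),corners(q,.008,.04,zt)]
        return (W*(softpoly(proj('side',P),s.shape,[x0,y0])-s)**2).sum()
    r=minimize(cost,[0,0],method='Nelder-Mead',options=dict(initial_simplex=[[0,0],[.003,0],[0,.003]],xatol=5e-5))
    return r.x*1e3,r.fun,hi,s
E
python3 - <<'E'
from h import *
ims=[];ps=[]
for i in range(8):
    ims.append(capture('side'));s=sense();ps.append(s['tcp_pos']);print(np.array(s['tcp_pos'])*1e3,np.array(s['ee_rot'])[:2,2]*1e3)
im=np.mean(ims,0)
p=np.mean(ps,0)
print(tilefit(im,[p[0],p[1],p[2]-.0688],.073)[:3])
im4=cv2.imread('pics/side4.png');B=im4.astype(int);print((B[170:186:3,338:362:2,0]-B[170:186:3,338:362:2,2]))
# slot: dark pixels in the first picture
g=cv2.imread('pics/side0.png');d=(g[...,2].astype(int)-0)
print(d[173:191,337:363])
E
```

```text
[ 554.1301 -180.2142  204.6895] [ 5.0333 -0.0041]
[ 553.984  -180.3174  204.516 ] [4.7235 0.0682]
[ 553.8392 -180.3762  204.3363] [4.3842 0.1127]
[ 553.7148 -180.4738  204.1177] [3.9929 0.1675]
[ 553.6149 -180.5371  203.995 ] [3.7343 0.1381]
[ 553.5617 -180.5443  203.8365] [3.4637 0.1897]
[ 553.5082 -180.5743  203.7314] [3.2679 0.1842]
[ 553.4856 -180.5693  203.6725] [3.1332 0.1831]
(array([ 72.0938, -81.375 ]), np.float64(19.666859893380263), np.float64(101.875))
[[  4   3   2  35  37  29  30  29  31  18   3   4]
 [  3   3   1  37  34  30  30  32  14   2   4   4]
 [  4   3   8  36  29  32  -5   0   2   4   3   3]
 [  2   4   2 -23 -13   1   1   1   1   1   2   4]
 [  3   2   4   2   2   1   2   3   3   3   4   4]
 [  3   2   0   1   3   3 -12   2   4   4   2   4]]
[[102 102 102 103 102 102 103 103 103 103 102 102 100 101  99  99 100 100
  100 101 100 100 100  99  99 101]
 [102 102 102 102 102 103 103 103 104 103 101 101 101 100 100 101 102 102
  102 100 101 100 102 102 101 101]
 [103 103 102 102 102 102 102 103 102 101 101 102 102 103 105 106 108 108
  105 104 102 101 102 102 101 10
[... 938 characters left out ...]
00 102 101
  101 101 100 100 100  98  99 100]
 [102 102  85  48  15   9  14  11  32  58  58  57  73  95 100 102 100 101
  101 101 101 100  99  98  99  98]
 [102 103 101 100  82  39  20  55  57  58  77  94  98 101 101 100 100 102
  102 101 102 101 100  98  99  99]
 [102 102 101 101 101 100  90  69  57  75  97 100 100 101 100 101 100 101
  101 101 101 101 101 100 100 102]
 [101 101 102 100 101 102 102 101  99  99 101 100 100 100 101 101 100 100
   99 100  99 100  99 100 100 100]
 [101 101 101 103 102 102 102 102 102 101 101 100 100 100 101 101  99  99
   99 100 100  99  99 100  99  99]
 [100 101 101 102 102 102 102 102 101 102 102 101 100 102 102 100  99 100
  101 100 100 100 100  99  99  99]]
```

```bash
cat >>h.py <<'E'
from scipy.optimize import minimize
def fit(s,W,off,P0):
    "xy shift in mm of the projected hull P0 to match soft mask s"
    f=lambda d:(W*(softpoly(proj('side',P0+[d[0],d[1],0]),s.shape,off)-s)**2).sum()
    r=minimize(f,[0,0],method='Nelder-Mead',options=dict(initial_simplex=[[-.002,-.002],[.003,0],[0,.003]],xatol=5e-5))
    return r.x*1e3,r.fun
def tilefit(im,p,yaw):
    x0,y0=325,130;c=im[y0:y0+70,x0:x0+50].astype(float)
    s=np.clip((abs(c[...,0]-c[...,2])-5)/25,0,1)
    u,v=(proj('side',np.array([p]))[0]-[x0,y0]).astype(int)
    W=np.zeros_like(s);W[v-11:v+9,u-11:u+11]=1
    q=[p[0],p[1],yaw]
    return fit(s,W,[x0,y0],np.r_[corners(q,.008,.04,p[2]),corners(q,.008,.04,p[2]+.06)])
E
python3 - <<'E'
from h import *
g=cv2.imread('pics/side0.png').astype(float);x0,y0=330,165
s=np.clip((101-g[y0:y0+35,x0:x0+40,2])/40,0,1)
for yaw in (.06,.07,.08): print('slot',yaw,fit(s,np.ones_like(s),[x0,y0],corners([.5518,-.1815,yaw],.018,.05,.12)))
ims=[capture('side') for i in range(6)]
p=np.array(sense()['tcp_pos']);e=p-[0,0,.0688]
print(e,tilefit(np.mean(ims,0),e,.073))
print(e,tilefit(np.mean(ims,0),e-[0,0,.001],.073))
goto(.5518,-.1815,.200,184.1)
E
```

```text
slot 0.06 (array([ 4.0575, -1.0232]), np.float64(27.244708765859286))
slot 0.07 (array([ 3.9711, -1.0221]), np.float64(27.64452422145329))
slot 0.08 (array([ 3.8541, -1.2626]), np.float64(28.06376297577855))
[ 0.5535 -0.1805  0.1347] (array([ 3.6336, -2.3831]), np.float64(3.5445424067666265))
[ 0.5535 -0.1805  0.1347] (array([ 4.5639, -3.7292]), np.float64(3.457474356016915))
t=8.53 tcp [ 0.5535 -0.1805  0.2035] yaw -175.87959397893297 zaxis [ 0.0029  0.0002 -1.    ] F [ 0.0758 -0.2131 -0.1559] grip 29.999445816501975 7.919151139239751
d mm [0.8295 1.751  3.4895] rad [-0.0029  0.      0.0004]
```

Request:
servo_tool([
  {"tx": -0.7, "ty": 2.1, "tz": 2, "ax": -0.003, "ay": 0, "az": 0, "claw": 3},
  {"tx": -0.7, "ty": 2.1, "tz": 5, "ax": -0.003, "ay": 0, "az": 0, "claw": 3},
  {"tx": -0.7, "ty": 2.1, "tz": 8, "ax": -0.003, "ay": 0, "az": 0, "claw": 3},
  {"tx": -0.7, "ty": 2.1, "tz": 11, "ax": -0.003, "ay": 0, "az": 0, "claw": 3},
  {"tx": -0.7, "ty": 2.1, "tz": 13, "ax": -0.003, "ay": 0, "az": 0, "claw": 3},
  {"tx": -0.7, "ty": 2.1, "tz": 15, "ax": -0.003, "ay": 0, "az": 0, "claw": 3},
  {"tx": -0.7, "ty": 2.1, "tz": 15, "ax": -0.003, "ay": 0, "az": 0, "claw": 3},
  {"tx": -0.7, "ty": 2.1, "tz": 15, "ax": -0.003, "ay": 0, "az": 0, "claw": 3},
  {"tx": -0.7, "ty": 2.1, "tz": 15, "ax": -0.003, "ay": 0, "az": 0, "claw": 3},
  {"tx": -0.7, "ty": 2.1, "tz": 15, "ax": -0.003, "ay": 0, "az": 0, "claw": 3},
  {"tx": -0.7, "ty": 2.1, "tz": 15, "ax": -0.003, "ay": 0, "az": 0, "claw": 3},
  {"tx": -0.7, "ty": 2.1, "tz": 15, "ax": -0.003, "ay": 0, "az": 0, "claw": 3},
])

```text
time_s: 9.53
tcp_pos: [0.5515, -0.18, 0.1887]
ee_rot: [[0.072, -0.997, 0.0], [-0.997, -0.072, -0.0], [0.0, -0.0, -1.0]]
wrist_force: [-0.3, 0.4, -1.2]
gripper_width: 0.09
gripper_force: 30.0
```

```bash
python3 - <<'E'
from h import *
ims=[];F=[]
for i in range(6):
    ims.append(capture('side'));s=sense();F.append(np.r_[s['wrist_force'],s['moment']])
print(np.mean(F,0))
goto(.5513,-.180,.185,184.1)
a=np.mean(ims,0)
c=lambda im,x,y,w,h,k: cv2.resize(im[y:y+h,x:x+w].astype(np.uint8),None,fx=k,fy=k,interpolation=cv2.INTER_CUBIC)
cv2.imwrite('pics/c5.png',c(a,320,130,60,70,8))
E
```

```text
[-0.3287  0.0145 -0.3643  0.0246  0.1056 -0.0069]
t=9.83 tcp [ 0.5514 -0.18    0.1886] yaw -175.87672146154895 zaxis [ 0.0001  0.     -1.    ] F [-0.224   0.7117  0.4834] grip 29.99940408859402 7.684899594381966
d mm [0.0006 0.1006 3.573 ] rad [-0.0001 -0.      0.0004]
```

View pics/c5.png

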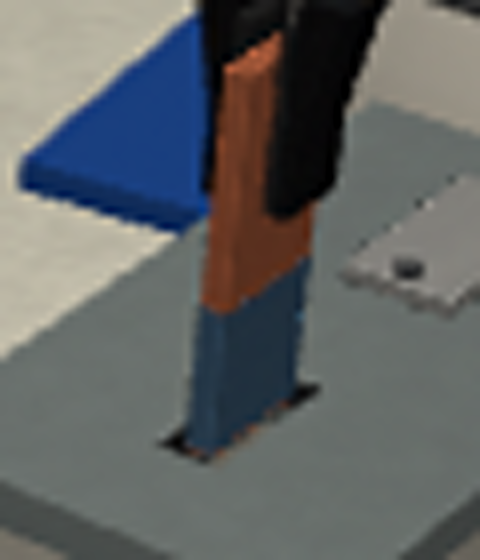

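The tile end (crop 190–298, bottom about 455) is within the mouth with gaps on both ends and no force. I'm lowering it slowly into the throat.

Request:
servo_tool([
  {"tx": 0, "ty": 0, "tz": 1, "ax": 0, "ay": 0, "az": 0, "claw": 3},
  {"tx": 0, "ty": 0, "tz": 2, "ax": 0, "ay": 0, "az": 0, "claw": 3},
  {"tx": 0, "ty": 0, "tz": 3, "ax": 0, "ay": 0, "az": 0, "claw": 3},
  {"tx": 0, "ty": 0, "tz": 4, "ax": 0, "ay": 0, "az": 0, "claw": 3},
  {"tx": 0, "ty": 0, "tz": 5, "ax": 0, "ay": 0, "az": 0, "claw": 3},
  {"tx": 0, "ty": 0, "tz": 5, "ax": 0, "ay": 0, "az": 0, "claw": 3},
  {"tx": 0, "ty": 0, "tz": 5, "ax": 0, "ay": 0, "az": 0, "claw": 3},
  {"tx": 0, "ty": 0, "tz": 5, "ax": 0, "ay": 0, "az": 0, "claw": 3},
])

```text
time_s: 10.5
tcp_pos: [0.5518, -0.1804, 0.184]
ee_rot: [[0.072, -0.997, 0.001], [-0.997, -0.072, -0.001], [0.001, -0.001, -1.0]]
wrist_force: [-0.1, -2.8, 1.5]
gripper_width: 0.091
gripper_force: 30.0
```

```bash
cat >>h.py <<'E'
def ft(n=5):
    F=[]
    for i in range(n):
        capture('side');s=sense();F.append(np.r_[s['wrist_force'],s['moment']])
    print('FT',np.mean(F,0))
E
python3 -c "
from h import *
ft();goto(.5513,-.180,.1388,184.1)"
```

```text
FT [ 0.4087 -3.195   1.73   -1.1243 -0.0456 -0.0042]
t=10.75 tcp [ 0.5517 -0.1803  0.184 ] yaw -175.86824680872905 zaxis [ 0.0009 -0.0007 -1.    ] F [ 0.7479 -3.3138  2.1688] grip 29.99953218502924 7.69843139622995
d mm [-0.412   0.4347 45.1501] rad [-0.0008 -0.0008  0.0006]
```

Light contact (−3 N in y) on the +y bevel, so I'm shifting about 2 mm toward −y.

Request:
servo_tool([
  {"tx": 0.7, "ty": 0, "tz": 0, "ax": 0, "ay": 0, "az": 0, "claw": 3},
  {"tx": 1.4, "ty": 0, "tz": 0, "ax": 0, "ay": 0, "az": 0, "claw": 3},
  {"tx": 2, "ty": 0, "tz": 0, "ax": 0, "ay": 0, "az": 0, "claw": 3},
  {"tx": 2, "ty": 0, "tz": 0, "ax": 0, "ay": 0, "az": 0, "claw": 3},
  {"tx": 2, "ty": 0, "tz": 1, "ax": 0, "ay": 0, "az": 0, "claw": 3},
  {"tx": 2, "ty": 0, "tz": 2, "ax": 0, "ay": 0, "az": 0, "claw": 3},
  {"tx": 2, "ty": 0, "tz": 3, "ax": 0, "ay": 0, "az": 0, "claw": 3},
  {"tx": 2, "ty": 0, "tz": 3, "ax": 0, "ay": 0, "az": 0, "claw": 3},
  {"tx": 2, "ty": 0, "tz": 3, "ax": 0, "ay": 0, "az": 0, "claw": 3},
  {"tx": 2, "ty": 0, "tz": 3, "ax": 0, "ay": 0, "az": 0, "claw": 3},
])

```text
time_s: 11.58
tcp_pos: [0.5522, -0.182, 0.1805]
ee_rot: [[0.072, -0.997, 0.002], [-0.997, -0.072, -0.0], [0.0, -0.001, -1.0]]
wrist_force: [3.4, -1.0, -0.5]
gripper_width: 0.09
gripper_force: 30.0
```

```bash
python3 -c "
from h import *
ft();goto(.5513,-.182,.1388,184.1)"
```

```text
FT [ 4.6135 -1.7688 -0.9534 -0.6397 -1.3757  0.0462]
t=11.83 tcp [ 0.5521 -0.182   0.1805] yaw -175.87388748584982 zaxis [ 0.0014 -0.0001 -1.    ] F [ 4.9536 -2.0426 -1.3107] grip 29.998367031948874 7.417126159636127
d mm [-0.0686  0.8849 41.6726] rad [-0.0014 -0.0002  0.0005]
```

Request:
servo_tool([
  {"tx": 0.3, "ty": -0.6, "tz": 0, "ax": 0, "ay": 0, "az": 0, "claw": 3},
  {"tx": 0.6, "ty": -1.2, "tz": 0, "ax": 0, "ay": 0, "az": 0, "claw": 3},
  {"tx": 0.6, "ty": -1.6, "tz": 0, "ax": 0, "ay": 0, "az": 0, "claw": 3},
  {"tx": 0.6, "ty": -1.6, "tz": 0, "ax": 0, "ay": 0, "az": 0, "claw": 3},
  {"tx": 0.6, "ty": -1.6, "tz": 1, "ax": 0, "ay": 0, "az": 0, "claw": 3},
  {"tx": 0.6, "ty": -1.6, "tz": 2, "ax": 0, "ay": 0, "az": 0, "claw": 3},
  {"tx": 0.6, "ty": -1.6, "tz": 3, "ax": 0, "ay": 0, "az": 0, "claw": 3},
  {"tx": 0.6, "ty": -1.6, "tz": 4, "ax": 0, "ay": 0, "az": 0, "claw": 3},
  {"tx": 0.6, "ty": -1.6, "tz": 4, "ax": 0, "ay": 0, "az": 0, "claw": 3},
  {"tx": 0.6, "ty": -1.6, "tz": 4, "ax": 0, "ay": 0, "az": 0, "claw": 3},
])

```text
time_s: 12.67
tcp_pos: [0.5526, -0.1823, 0.176]
ee_rot: [[0.072, -0.997, -0.002], [-0.997, -0.072, 0.0], [-0.001, 0.002, -1.0]]
wrist_force: [1.0, 0.1, -1.3]
gripper_width: 0.095
gripper_force: 30.0
```

```bash
python3 -c "
from h import *
ft();goto(.553,-.1826,.1388,184.1)"
```

```text
FT [ 0.937   0.3866 -1.1599  0.0856 -0.0777  0.0061]
t=12.92 tcp [ 0.5527 -0.1824  0.1763] yaw -175.88147601624428 zaxis [-0.0013  0.0002 -1.    ] F [ 0.3349  0.8845 -0.9691] grip 29.99940824462101 7.6513989082981375
d mm [ 0.2032 -0.3695 37.5361] rad [0.0013 0.0003 0.0003]
```

Forces are now about nil, just the tile's weight. I'm lowering on.

Request:
servo_tool([
  {"tx": 0.1, "ty": -0.2, "tz": 2, "ax": 0, "ay": 0, "az": 0, "claw": 3},
  {"tx": 0.1, "ty": -0.2, "tz": 4, "ax": 0, "ay": 0, "az": 0, "claw": 3},
  {"tx": 0.1, "ty": -0.2, "tz": 6, "ax": 0, "ay": 0, "az": 0, "claw": 3},
  {"tx": 0.1, "ty": -0.2, "tz": 8, "ax": 0, "ay": 0, "az": 0, "claw": 3},
  {"tx": 0.1, "ty": -0.2, "tz": 10, "ax": 0, "ay": 0, "az": 0, "claw": 3},
  {"tx": 0.1, "ty": -0.2, "tz": 12, "ax": 0, "ay": 0, "az": 0, "claw": 3},
  {"tx": 0.1, "ty": -0.2, "tz": 14, "ax": 0, "ay": 0, "az": 0, "claw": 3},
  {"tx": 0.1, "ty": -0.2, "tz": 16, "ax": 0, "ay": 0, "az": 0, "claw": 3},
  {"tx": 0.1, "ty": -0.2, "tz": 18, "ax": 0, "ay": 0, "az": 0, "claw": 3},
  {"tx": 0.1, "ty": -0.2, "tz": 18, "ax": 0, "ay": 0, "az": 0, "claw": 3},
  {"tx": 0.1, "ty": -0.2, "tz": 18, "ax": 0, "ay": 0, "az": 0, "claw": 3},
  {"tx": 0.1, "ty": -0.2, "tz": 18, "ax": 0, "ay": 0, "az": 0, "claw": 3},
])

```text
time_s: 13.92
tcp_pos: [0.5535, -0.1826, 0.1586]
ee_rot: [[0.072, -0.997, 0.0], [-0.997, -0.072, -0.0], [0.0, -0.0, -1.0]]
wrist_force: [0.8, 0.6, -0.9]
gripper_width: 0.087
gripper_force: 30.0
```

```bash
python3 -c "
from h import *
ft();goto(.553,-.1826,.1388,184.1)"
```

```text
FT [ 0.1285 -0.1078 -1.0904  0.003   0.1116 -0.0021]
t=14.17 tcp [ 0.5535 -0.1825  0.1587] yaw -175.87572459259388 zaxis [ 0.0003 -0.     -1.    ] F [ 0.4106 -0.3431 -0.7815] grip 29.999304385855794 7.838053465675285
d mm [ 0.0328  0.4659 19.8833] rad [-0.0003 -0.      0.0004]
```

Request:
servo_tool([
  {"tx": 0, "ty": 0.2, "tz": 2, "ax": 0, "ay": 0, "az": 0, "claw": 3},
  {"tx": 0, "ty": 0.2, "tz": 4, "ax": 0, "ay": 0, "az": 0, "claw": 3},
  {"tx": 0, "ty": 0.2, "tz": 6, "ax": 0, "ay": 0, "az": 0, "claw": 3},
  {"tx": 0, "ty": 0.2, "tz": 8, "ax": 0, "ay": 0, "az": 0, "claw": 3},
  {"tx": 0, "ty": 0.2, "tz": 10, "ax": 0, "ay": 0, "az": 0, "claw": 3},
  {"tx": 0, "ty": 0.2, "tz": 12, "ax": 0, "ay": 0, "az": 0, "claw": 3},
  {"tx": 0, "ty": 0.2, "tz": 14, "ax": 0, "ay": 0, "az": 0, "claw": 3},
  {"tx": 0, "ty": 0.2, "tz": 16, "ax": 0, "ay": 0, "az": 0, "claw": 3},
  {"tx": 0, "ty": 0.2, "tz": 18, "ax": 0, "ay": 0, "az": 0, "claw": 3},
  {"tx": 0, "ty": 0.2, "tz": 19.8, "ax": 0, "ay": 0, "az": 0, "claw": 3},
  {"tx": 0, "ty": 0.2, "tz": 19.8, "ax": 0, "ay": 0, "az": 0, "claw": 3},
  {"tx": 0, "ty": 0.2, "tz": 19.8, "ax": 0, "ay": 0, "az": 0, "claw": 3},
])

```text
time_s: 15.17
tcp_pos: [0.5531, -0.1826, 0.1386]
ee_rot: [[0.072, -0.997, -0.0], [-0.997, -0.072, -0.0], [0.0, 0.0, -1.0]]
wrist_force: [-0.1, 0.2, -0.8]
gripper_width: 0.091
gripper_force: 30.0
```

```bash
python3 - <<'E'
from h import *
ft(12);goto(.553,-.1826,.1388,184.1)
a=capture('side')
c=lambda im,x,y,w,h,k: cv2.resize(im[y:y+h,x:x+w],None,fx=k,fy=k,interpolation=cv2.INTER_CUBIC)
cv2.imwrite('pics/c6.png',c(a,310,120,80,90,6))
p=sense()['tcp_pos']
print('top corners pred', (proj('side',corners([p[0]+.0025,p[1]-.001,.072],.008,.04,.18))-[310,120])*6)
print('glaze line pred hidden below plate by 5mm: z=.115')
E
```

```text
FT [ 0.2178  0.0677 -0.8814  0.0147  0.1117  0.0021]
t=15.77 tcp [ 0.5532 -0.1826  0.1388] yaw -175.87682716357543 zaxis [ 0.0001  0.     -1.    ] F [-0.679  -0.2542 -1.1604] grip 29.999322546646 7.973934977509902
d mm [ 0.0257  0.209  -0.0425] rad [-0.0001  0.      0.0004]
top corners pred [[210.7565 235.145 ]
 [276.0429 190.3257]
 [296.1656 197.7255]
 [231.1086 242.9442]]
glaze line pred hidden below plate by 5mm: z=.115
```

View pics/c6.png

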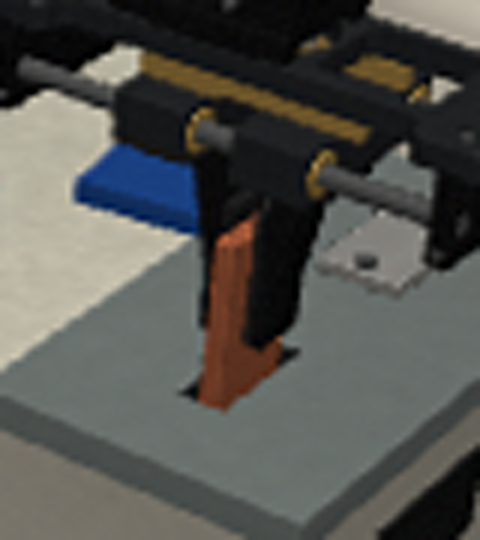

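The tile sits upright in the slot: its top corner at crop (216,235) matches the height predicted for 50 mm depth, and the glaze is below the plate. The only force left is its own weight of 0.9 N, so I'm handing in.

```bash
python3 -c "
from station import *
print(finish_job())"
```

```text
the job is handed in; nothing more can be done
None
```

The job is handed in: the tall tile is held upright through the open slot, its lower end about 50 mm below the top plate, with only its own weight (about 0.9 N) on the wrist, at about 16 s of the 48 s allowed. It touched the slot's sides lightly on the way in (about 5 N at most) before I re-centred it.

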